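# Load the specimen plate on the indexing turntable and hold its plunger back

## Task

Lift the drilled specimen plate out of the white tray by its black grip, lower it over the two brass locating pins of the turntable until it lies flush on the disc, and let go of it without dropping it. Then grip the red knob of the turntable's sprung index plunger, pull it straight back as far as it goes and finish while still holding it there, so that a colleague can turn the disc. Leave the plate on its pins and the other things on the table where they are.

Things in the scene. Friction and masses are not known exactly. Their poses are not given: they have to be found in the camera images.
- plate: Aluminium specimen plate 110 (x) x 70 (y) x 8 mm, 0.18 to 0.31 kg, small finds (8 mm tall) glued at its corners. Two 13 mm through holes at x = -42 and +42, y = 0. Black grip block in the middle, 46 (x) x 20 (y), its top 42 mm above the underside: grip from above along y. Origin: centre of underside, z up. Starts lying in the tray. Fits the pins either way round (half a turn).
- tray: White open tray, fixed, 170 (x) x 130 (y) x 18 mm tall, walls 4 mm, inner floor 4 mm above the table. Origin: centre of the underside. Tray and turntable may each stand on the left or the right.
- turntable: Indexing turntable, fixed; its disc does not turn in this job. Grey round base 170 dia x 16 mm; aluminium disc 150 dia, top 60 mm above the table. On its -x side the blue plunger housing, 40 wide (y), x from -116 to -86 mm, 66 tall. Origin: centre of the underside, z up.
- seat (a point): Centre of the disc's top, 60 mm above the table, axes as the turntable's. Two brass pins stand on the disc at x = -42 and +42 mm, y = 0: 10 dia for 6 mm, then tapering to 4 dia at 14 mm. Seated, the plate's origin is here and its x axis lies along the turntable's x, either way round.
- pull_knob (a point): Red knob of the plunger: level cylinder 26 dia, 28 mm long along the turntable's x, with a flange 36 dia x 5 mm on the outer (-x) end. This point: middle of the 26 dia part, on its axis, 47 mm above the table, at turntable x = -132 mm when in (2 mm gap to housing). Axes as the turntable's. Free beside and below: grip from above, closing along y; it slides to -x.
- plunger (a joint): Travel of the sprung index plunger (m): 0 = pin in its hole in the disc, 0.020 = fully back at the stop, pulled along the turntable's -x. The spring always pushes it in again: about 5 N at 0, 12 N at 0.020.
- vial: Bystander, leave alone: small glass vial, 24 dia x 55 tall, standing beyond and between tray and turntable (mm). Origin: centre of the underside.
- dish: Bystander, leave alone: closed glass dish, 60 dia x 14 tall, beyond the working area (mm). Origin: centre of the underside.
- wash_bottle: Bystander, leave alone: white plastic bottle with red cap, 68 dia x 180 tall, left (mm). Origin: centre of the underside.
- jar: Bystander, leave alone: glass jar, 72 dia x 100 tall, right (mm). Origin: centre of the underside.
- tub: Bystander, leave alone: white square tub with yellow lid, 92 wide x 92 tall, right (mm). Origin: centre of the underside.
- brush_pot: Bystander, leave alone: white pot with a red band, 72 dia x 85 tall, brushes standing in it to 175 tall, left (mm). Origin: centre of the underside.
- brush: Bystander, leave alone: loose brush, 160 long, lying flat at the rear (mm). Origin: centre of the underside.
Things that resemble listed ones, but are neither listed nor needed, are in the scene too. There is more than one size of the plate; the one meant has the size given above.

How it is judged:
On the way, in this order (a step that is already met when the one before it is completed fails the run):
1. the plate lies flush on the turntable's disc over both pins, let go and at rest, with the plunger still in (z of plate in the frame of seat between -0.002 and 0.002 m and horizontal distance between plate and seat below 0.004 m and angle between the x axis of plate and the x axis of turntable, either way round below 0.08 rad and angle between plate's own z axis and vertical below 0.03 rad and contact force between plate and the fingers below 0.3 N and linear speed of plate below 0.02 m/s and value of joint plunger below 0.005 m), for 0.2 s.
2. the plunger is pulled fully back by its knob, the plate still seated (z of plate in the frame of seat between -0.002 and 0.002 m and horizontal distance between plate and seat below 0.004 m and angle between the x axis of plate and the x axis of turntable, either way round below 0.08 rad and angle between plate's own z axis and vertical below 0.03 rad and contact force between plate and the fingers below 0.3 N and linear speed of plate below 0.02 m/s and value of joint plunger above 0.017 m and contact force between plunger and the fingers above 2 N and contact force between plunger and plate below 0.3 N), for 0.3 s.
At the end, for the whole second after the job is handed in: Finishes holding: plate flush on the disc (height within 2 mm, centre 4 mm, yaw 0.08 rad, tilt 0.03 rad), at rest, fingers off it; plunger still, at 17 mm or more of its 20, held by the fingers on the red knob (over 2 N), not propped by the plate (all of step 2 and velocity of joint plunger between -0.01 and 0.01 m/s); the arm keeps its last pose, push and grip.
It fails at once if the plate is dropped: it falls freely faster than 0.4 m/s (a drop of about 8 mm) (contact force between plate and the fingers below 0.1 N and linear speed of plate above 0.4 m/s).
It fails at once if a bystander is moved more than 30 mm (distance of any of vial, dish, wash_bottle, jar, tub, brush_pot, brush from where it was at the start of the episode above 0.03 m).
It also fails if it takes over 64 s, if anything falls off the work surface, if the arm or the gripper's body presses on something with over 40 N, if the wrist force passes 120 N, or if a joint passes its speed limit or range.

## Robot

A 6-joint arm with a two-finger parallel gripper is mounted at the origin on the work surface. World frame = base frame: x ahead of the robot, y to its left, z up, the work surface at z = 0. Lengths are in m, angles in rad, forces in N, time in s.
With the tool pointing down it reaches from about 0.35 to 0.725 m from the base axis. Payload 4.3 kg.
Tool frame: the origin (TCP) lies midway between the tips of the shut fingers; the grasp point (between the pads) lies 19 mm behind it; z points along the fingers, y is the line along which they close (so a half turn about z gives the same grasp; the last joint's range is limited). The gripper opens to 85 mm and grips with 20 to 120 N. Pads are 22 mm wide; open, the fingers measure 114 mm over their backs; the gripper's body (76 mm by 85 mm) begins 54 mm behind the grasp point. The pads swing forward as they close: fully open they stand 13 mm farther back than shut.
Start: joints at [-1.432, 0.377, 0.081, 1.274, 0, 1.46], TCP at [0.142, -0.557, 0.231] pointing down, gripper open.
Joint ranges: [-2.72, 2.72], [-0.84, 1.66], [-1.02, 1.22], [-1.77, 2.12], [-1.37, 1.28], [-3.14, 3.14]. Speed limits (rad/s): [2.57, 2.57, 3.14, 3.14, 3.14, 3.14].

## Interface

Orientations are given as a unit quaternion [x, y, z, w].
In Python, from rig import bot gives the robot as it stands.
- The arm moves only by the tool step_arm, never from a script. Its argument "commands" is a list of rows, each an object of numbers: "dx", "dy", "dz": the shift along the tool's x, y, z in units of 2 cm (1.0 is 2 cm); "ax", "ay", "az": the turn, a rotation vector about the tool's x, y, z in units of 4 degrees (1.0 is 4 degrees); "hand": the closure, from 0 (fully open) to 1 (shut). In form: [{"dx": .., "dy": .., "dz": .., "ax": .., "ay": .., "az": .., "hand": ..}, ...]. A call has 1 to 8 rows; each row shifts and turns the commanded pose from where the row before left it, along the tool's axes as they then stand; what a row does not reach is not made up. A row lasts 1/12 s, in which the tool goes at most 41.7 mm and 7.16 degrees, less where a joint would pass 70% of its speed; a pose out of reach is approached as far as the arm can. A call with a number of a shift or a turn outside -1 to 1 is refused whole. A call with a gripper value outside its range is refused whole. The fingers move at their own pace and stop on an object; "force" is the grip in N (left out, the last holds). Time passes only in rows, so rows that do not move let the fingers close. It gives the time, the measured TCP pose, the force, the opening and the grip force at its end, in the units of the state.
- bot.get_state(): the state, without advancing time (a new reading comes with each control period).
- bot.snapshot(name): name is "scene" or "top"; returns a dict with "frame" (400x640x3 uint8, red, green, blue), "mtx" (3x3 intrinsics, pixels), "view" (4x4, takes a point from world to camera coordinates). Camera axes: x right, y down, z forward; pixel columns grow to the right and rows downward; lengths in m; the calibration is good to about 2 mm. A picture is of the moment at which its call begins. There is no depth.
- bot.sign_off(): hands the job in; it is judged then, once.
The state is a dict: "time_s": time; "joints": joint angles; "dq": joint speeds; "joint_efforts": joint torques, N m; "position": TCP position; "tool_rot": TCP orientation; "force": force on the tool from outside, world axes, zero at the start; "torque": the same for the moment, N m; "opening": finger opening in m; "finger_force": force on a finger pad.
Only numpy, scipy, OpenCV 4.12 (cv2) and the standard library are available. Lean on these libraries where they do the work, as an engineer would, in place of code of your own. Each camera call takes 0.05 s, during which the arm holds its last target. There are 200 camera calls.

## Working session

There is one attempt and no reset: what is moved stays moved. The work goes in short steps, Python scripts to look and compute and a tool call to move; the robot and the scene stay as the last step left them, time stands still between calls to the robot, and variables do not carry over. Pictures are saved under pics/ and viewed, at most 10 in all, crops included, and the job is handed in when it is done.

Besides the shell and the picture viewer there is one more tool, called after "Emit:" as a command line: name --argument value ..., lists and objects as JSON in quotes. step_arm: Moves the arm, as the interface text tells. Shifts and turns lie within -1 to 1; 1 stands for 2 cm of shift or 4 degrees of turn. Its arguments: {"type":"object","properties":{"commands":{"type":"array"},"force":{"type":"number"}},"required":["commands"]}

```bash
mkdir -p pics; ls; cat > h.py <<'E'
import numpy as np, cv2
from rig import bot
def grab(n,f):
    s=bot.snapshot(n); cv2.imwrite(f,cv2.cvtColor(s["frame"],cv2.COLOR_RGB2BGR)); np.savez(n+'.npz',mtx=s["mtx"],view=s["view"],frame=s["frame"]); return s
def world(n,u,v,z):
    s=np.load(n+'.npz'); R=s['view'][:3,:3]; t=s['view'][:3,3]
    c=-R.T@t; d=R.T@np.linalg.inv(s['mtx'])@np.array([u,v,1.]); return c+d*(z-c[2])/d[2]
def pix(n,p):
    s=np.load(n+'.npz'); q=s['mtx']@(s['view'][:3,:3]@np.array(p)+s['view'][:3,3]); return q[:2]/q[2]
E
python3 - <<'E'
from h import *
for n in("top","scene"):
    s=grab(n,f"pics/{n}0.png"); print(s["mtx"],s["view"])
print(bot.get_state())
E
```

```text
pics
[[395.27271672   0.         322.52809677]
 [  0.         395.27271672 203.40617643]
 [  0.           0.           1.        ]] [[ 0.09219814 -0.99573703  0.00269638 -0.0370967 ]
 [-0.97267339 -0.09064144 -0.21375362  0.57069417]
 [ 0.2130868   0.01708499 -0.97688388  1.3219865 ]
 [ 0.          0.          0.          1.        ]]
[[379.89173615   0.         316.36981304]
 [  0.         379.89173615 191.32485062]
 [  0.           0.           1.        ]] [[-0.72259519  0.69126133  0.00373765  0.3832868 ]
 [ 0.40847602  0.43134113 -0.80442039 -0.18206209]
 [-0.55767692 -0.57974356 -0.5940487   1.39489292]
 [ 0.          0.          0.          1.        ]]
{'time_s': 0.1, 'joints': array([-1.43229138e+00,  3.78023511e-01,  7.97479304e-02,  1.27439798e+00,
       -6.34963387e-06,  1.46046880e+00]), 'dq': array([ 0.00028656, -0.00198477,  0.00294302,  0.0006142 , -0.000361  ,
       -0.00011379]), 'joint_efforts': array([ 4.29899956e-04, -4.64694929e+01,  2.70581675e+01,  1.21209960e-02,
       -2.06831237e-04,  1.84000825e-06]), 'position': array([ 0.14151266, -0.5567002 ,  0.2304307 ]), 'tool_rot': array([ 9.92269841e-01,  1.24095453e-01, -1.63979597e-05, -9.38478765e-04]), 'force': array([-0.36720503, -0.12805947, -0.25337876]), 'torque': array([ 0.01104289, -0.02762955,  0.0405848 ]), 'finger_force': 0.0, 'opening': 0.08530613897813318}
```

View pics/top0.png

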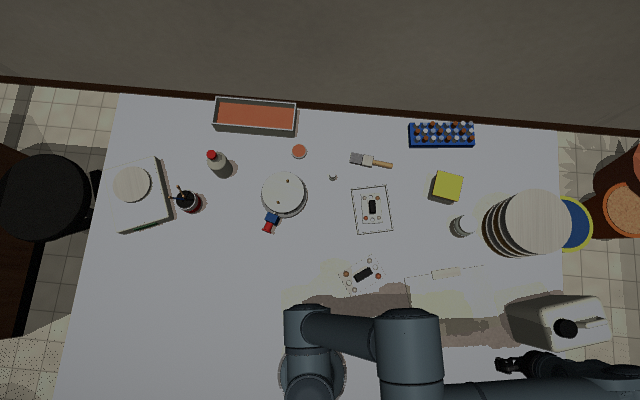

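View pics/scene0.png

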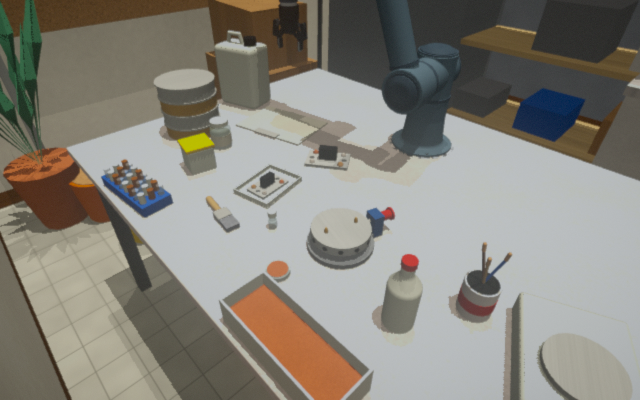

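Two plates could be meant: the one in the white tray at top (372,207), scene (268,181), and a look-alike lying outside the tray at top (362,274), scene (328,157). The description says the tray. The turntable is at top (284,193), with its red knob at (268,228) and its pins near (278,181) and (290,208). I'll check the choice in one close crop.

```bash
python3 - <<'E'
from h import *
f=cv2.imread("pics/top0.png")
c=lambda a:cv2.resize(a,None,fx=6,fy=6,interpolation=cv2.INTER_CUBIC)
A=c(f[165:250,250:317]); B=c(f[180:240,345:400])   # 402x510, 330x360
C=cv2.resize(f[250:297,335:390],None,fx=6,fy=6)[:240]
o=np.zeros((600,740,3),np.uint8); o[:510,:402]=A; o[:360,405:735]=B; o[360:600,405:735]=C
cv2.imwrite("pics/crop1.png",o)
E
```

```text
(no output)
```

View pics/crop1.png

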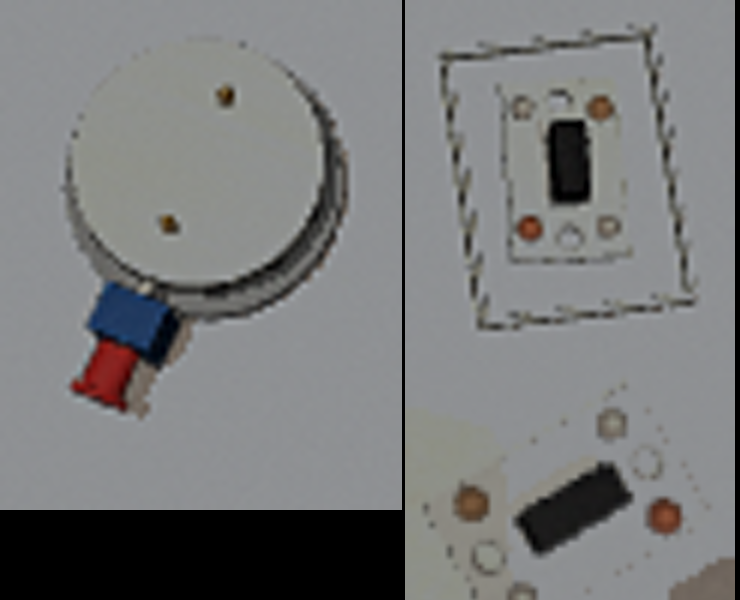

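The crop shows the tray plate with holes about 23 px apart, which is about 84 mm. The loose plate's holes are about 31 px apart, so it is the larger size. The tray plate is the one. The pins are at top (287.1,180.6) and (277.6,201.8), and the red knob is near (267,227). Next I measure with both cameras.

```bash
cat >> h.py <<'E'
def tri(a,b):
    A=[]
    for n,p in(("top",a),("scene",b)):
        s=np.load(n+'.npz'); P=s['mtx']@s['view'][:3]
        A+= [p[0]*P[2]-P[0], p[1]*P[2]-P[1]]
    v=np.linalg.svd(np.array(A))[2][3]; return v[:3]/v[3]
def blob(n,kind,box,up=4):
    f=np.load(n+'.npz')['frame']; x0,y0,x1,y1=box
    g=cv2.resize(f[y0:y1,x0:x1],None,fx=up,fy=up,interpolation=cv2.INTER_CUBIC)
    h=cv2.cvtColor(g,cv2.COLOR_RGB2HSV).astype(int); H,S,V=h[...,0],h[...,1],h[...,2]
    m={'black':(V<70),'gold':(H>8)&(H<30)&(S>90),'red':((H<6)|(H>172))&(S>120)&(V>60)}[kind].astype(np.uint8)
    k,l,st,c=cv2.connectedComponentsWithStats(m); out=[]
    for i in range(1,k):
        if st[i,4]<12: continue
        r=cv2.minAreaRect(np.argwhere(l==i)[:,::-1].astype(np.float32))
        cv=lambda p:((np.array(p)+.5)/up-.5+[x0,y0])
        out.append((st[i,4]/up**2,cv(c[i]).round(2),cv(cv2.boxPoints(r)).round(2).tolist()))
    return out
E
python3 - <<'E'
from h import *
for n,k,b in(("top","black",(355,192,390,222)),("scene","black",(255,168,285,192)),("top","gold",(265,172,300,212)),("scene","gold",(315,212,365,242)),("top","red",(255,218,285,238)),("scene","red",(375,203,400,225))):
    print(n,k); [print("  ",o) for o in blob(n,k,b)]
p=[world("top",u,v,.067) for u,v in((287.1,180.6),(277.6,201.8))]; print(p,np.linalg.norm(p[0]-p[1]))
h=[world("top",345+(u-405+.5)/6-.5,180+(v+.5)/6-.5,.010) for u,v in((560,98),(568,236))];print(h,np.linalg.norm(h[0]-h[1]))
E
```

```text
top black
   (np.float64(1.9375), array([386.06, 192.7 ]), [[385.62, 191.62], [386.38, 191.62], [386.38, 193.88], [385.62, 193.88]])
   (np.float64(1.875), array([387.02, 198.75]), [[386.62, 197.62], [387.38, 197.62], [387.38, 199.88], [386.62, 199.88]])
   (np.float64(91.625), array([371.81, 206.54]), [[367.99, 199.69], [375.01, 199.43], [375.52, 213.3], [368.5, 213.56]])
   (np.float64(2.0), array([388.02, 204.99]), [[387.62, 203.88], [388.38, 203.88], [388.38, 206.12], [387.62, 206.12]])
   (np.float64(1.5), array([389.16, 211.34]), [[388.88, 210.38], [389.38, 210.38], [389.38, 212.38], [388.88, 212.38]])
   (np.float64(2.1875), array([354.87, 220.04]), [[354.62, 218.62], [355.12, 218.62], [355.12, 221.38], [354.62, 221.38]])
scene black
   (np.float64(3.8125), array([266.77, 175.15]), [[265.25, 175.5], [267.13, 173.63], [268.38, 174.88], [266.5, 176.75]])
   (np.float64(98.75), array([266.8 , 180.62]), [[258.8, 178.02], [272.64, 173.65], [275.64, 183.15], [261.8, 187.52]])
top gold
   (np.float64(4.5625), array([287.2 , 180.45]), [[286.12, 179.38], [288.12, 179.38], [288.12, 181.
[... 190 characters left out ...]
55.47, 219.42]), [[354.38, 217.12], [356.38, 217.12], [356.38, 221.38], [354.38, 221.38]])
   (np.float64(8.375), array([325.65, 229.61]), [[324.38, 227.38], [326.62, 227.38], [326.62, 231.62], [324.38, 231.62]])
top red
   (np.float64(71.4375), array([267.57, 226.77]), [[261.22, 229.83], [264.43, 220.23], [273.5, 223.25], [270.3, 232.85]])
scene red
   (np.float64(80.0), array([387.81, 212.6 ]), [[380.93, 211.81], [389.87, 206.19], [394.79, 214.0], [385.85, 219.63]])
[array([0.64100827, 0.1479059 , 0.067     ]), array([0.56170261, 0.17236823, 0.067     ])] 0.08299272735748549
[array([ 0.62706531, -0.15476272,  0.01      ]), array([ 0.54243828, -0.16521008,  0.01      ])] 0.08526946287311603
```

```bash
python3 - <<'E'
from h import *
p=[tri((287.2,180.45),(325.65,229.61)),tri((277.59,201.8),(355.47,219.42))]
print("pins",p,(p[0]+p[1])/2); 
print("alt",[world("scene",*q,.067) for q in((325.65,229.61),(355.47,219.42))])
print("grip",tri((371.81,206.54),(267.3,180.3)))
for z in(.044,):
  for n,c in(("top",[[367.99, 199.69], [375.01, 199.43], [375.52, 213.3], [368.5, 213.56]]),("scene",[[258.8, 178.02], [272.64, 173.65], [275.64, 183.15], [261.8, 187.52]])):
    w=np.array([world(n,*q,z) for q in c]); print(n,w.round(4),w.mean(0))
print("knob",tri((267.57,226.77),(387.81,212.6)))
c=np.array([.6014,.1602]);
for y in(-.299,-.25): print("knob pred",c-.1345*np.array([np.cos(y),np.sin(y)]))
E
```

```text
pins [array([0.6419949 , 0.14808106, 0.06480418]), array([0.56201516, 0.17278166, 0.06506543])] [0.60200503 0.16043136 0.0649348 ]
alt [array([0.64355712, 0.15002276, 0.067     ]), array([0.5637003 , 0.17432551, 0.067     ])]
grip [ 0.58376906 -0.16004983  0.02589082]
top [[ 0.604  -0.1435  0.044 ]
 [ 0.6073 -0.1683  0.044 ]
 [ 0.5573 -0.1733  0.044 ]
 [ 0.5541 -0.1487  0.044 ]] [ 0.58067484 -0.1584727   0.044     ]
scene [[ 0.6093 -0.1642  0.044 ]
 [ 0.5651 -0.1543  0.044 ]
 [ 0.5897 -0.1094  0.044 ]
 [ 0.632  -0.1196  0.044 ]] [ 0.59906212 -0.13686972  0.044     ]
knob [0.47143326 0.20110448 0.05275299]
knob pred [0.47286756 0.19981896]
knob pred [0.47108128 0.19347583]
```

```bash
cat >> h.py <<'E'
from scipy.spatial.transform import Rotation as Ro
def go(x,y,z,yaw,n):
    """offset from present to target, as average tool-axis rows over n rows (chord taken at mid yaw)"""
    s=bot.get_state(); R=Ro.from_quat(s['tool_rot']); X=R.as_matrix()
    yw=np.arctan2(X[1,0],X[0,0]); dy=(yaw-yw+np.pi)%(2*np.pi)-np.pi
    d=np.array([x,y,z])-s['position']; loc=Ro.from_euler('z',-dy/2).as_matrix().T@(X.T@d)
    print('t',round(s['time_s'],2),'pos',s['position'].round(4),'yaw',round(yw,3),'tiltz',X[:,2].round(3),'open',round(s['opening'],4),'F',s['force'].round(1),'ff',round(s['finger_force'],1))
    print('rows',n,'each: d',(loc/.02/n).round(3),'az',round(-np.degrees(dy)/4/n,3))
E
python3 -c "
from h import *
go(.584,-.16,.2,3.25,43)
print(bot.get_state()['joints'])"
```

```text
t 0.1 pos [ 0.1415 -0.5567  0.2304] yaw 0.249 tiltz [-0.     0.002 -1.   ] open 0.0853 F [-0.4 -0.1 -0.3] ff 0.0
rows 43 each: d [0.362 0.588 0.036] az -1.0
[-1.43229138e+00  3.78023511e-01  7.97479304e-02  1.27439798e+00
 -6.34963387e-06  1.46046880e+00]
```

Emit:
step_arm --commands '[{"dx": 0.68,"dy": -0.14,"az": -1,"hand": 0.4},{"dx": 0.68,"dy": -0.14,"az": -1,"hand": 0.4},{"dx": 0.68,"dy": -0.14,"az": -1,"hand": 0.4},{"dx": 0.68,"dy": -0.14,"az": -1,"hand": 0.4},{"dx": 0.68,"dy": -0.14,"az": -1,"hand": 0.4},{"dx": 0.68,"dy": -0.14,"az": -1,"hand": 0.4},{"dx": 0.68,"dy": -0.14,"az": -1,"hand": 0.4},{"dx": 0.68,"dy": -0.14,"az": -1,"hand": 0.4}]'

```text
invalid input at $.commands[0]: expected keys dx, dy, dz, ax, ay, az, hand
```

Emit:
step_arm --commands '[{"dx": 0.64,"dy": 0.25,"az": -1,"hand": 0.4},{"dx": 0.64,"dy": 0.25,"az": -1,"hand": 0.4},{"dx": 0.64,"dy": 0.25,"az": -1,"hand": 0.4},{"dx": 0.64,"dy": 0.25,"az": -1,"hand": 0.4},{"dx": 0.64,"dy": 0.25,"az": -1,"hand": 0.4},{"dx": 0.64,"dy": 0.25,"az": -1,"hand": 0.4},{"dx": 0.64,"dy": 0.25,"az": -1,"hand": 0.4},{"dx": 0.64,"dy": 0.25,"az": -1,"hand": 0.4}]'

```text
invalid input at $.commands[0]: expected keys dx, dy, dz, ax, ay, az, hand
```

Emit:
step_arm --commands '[{"dx": 0.41,"dy": 0.55,"az": -1,"hand": 0.4},{"dx": 0.41,"dy": 0.55,"az": -1,"hand": 0.4},{"dx": 0.41,"dy": 0.55,"az": -1,"hand": 0.4},{"dx": 0.41,"dy": 0.55,"az": -1,"hand": 0.4},{"dx": 0.41,"dy": 0.55,"az": -1,"hand": 0.4},{"dx": 0.41,"dy": 0.55,"az": -1,"hand": 0.4},{"dx": 0.41,"dy": 0.55,"az": -1,"hand": 0.4},{"dx": 0.41,"dy": 0.55,"az": -1,"hand": 0.4}]'

```text
invalid input at $.commands[0]: expected keys dx, dy, dz, ax, ay, az, hand
```

```bash
python3 -c "
from h import *
go(.584,-.16,.15,3.25,20)
print(bot.get_state()['joints'])"
```

```text
t 0.1 pos [ 0.1415 -0.5567  0.2304] yaw 0.249 tiltz [-0.     0.002 -1.   ] open 0.0853 F [-0.4 -0.1 -0.3] ff 0.0
rows 20 each: d [0.779 1.265 0.203] az -2.149
[-1.43229138e+00  3.78023511e-01  7.97479304e-02  1.27439798e+00
 -6.34963387e-06  1.46046880e+00]
```

All keys are required in every row.

Emit:
step_arm --commands '[{"dx": 0.68,"dy": -0.14,"dz": 0,"ax": 0,"ay": 0,"az": -1,"hand": 0.4},{"dx": 0.68,"dy": -0.14,"dz": 0,"ax": 0,"ay": 0,"az": -1,"hand": 0.4},{"dx": 0.68,"dy": -0.14,"dz": 0,"ax": 0,"ay": 0,"az": -1,"hand": 0.4},{"dx": 0.68,"dy": -0.14,"dz": 0,"ax": 0,"ay": 0,"az": -1,"hand": 0.4},{"dx": 0.68,"dy": -0.14,"dz": 0,"ax": 0,"ay": 0,"az": -1,"hand": 0.4},{"dx": 0.68,"dy": -0.14,"dz": 0,"ax": 0,"ay": 0,"az": -1,"hand": 0.4},{"dx": 0.68,"dy": -0.14,"dz": 0,"ax": 0,"ay": 0,"az": -1,"hand": 0.4},{"dx": 0.68,"dy": -0.14,"dz": 0,"ax": 0,"ay": 0,"az": -1,"hand": 0.4}]'

```text
time_s: 0.77
position: [0.2261, -0.4862, 0.2307]
tool_rot: [0.919, 0.394, 0.0, -0.001]
force: [-0.5, -0.7, 0.5]
opening: 0.0511
finger_force: 0.0
```

Emit:
step_arm --commands '[{"dx": 0.64,"dy": 0.25,"dz": 0,"ax": 0,"ay": 0,"az": -1,"hand": 0.4},{"dx": 0.64,"dy": 0.25,"dz": 0,"ax": 0,"ay": 0,"az": -1,"hand": 0.4},{"dx": 0.64,"dy": 0.25,"dz": 0,"ax": 0,"ay": 0,"az": -1,"hand": 0.4},{"dx": 0.64,"dy": 0.25,"dz": 0,"ax": 0,"ay": 0,"az": -1,"hand": 0.4},{"dx": 0.64,"dy": 0.25,"dz": 0,"ax": 0,"ay": 0,"az": -1,"hand": 0.4},{"dx": 0.64,"dy": 0.25,"dz": 0,"ax": 0,"ay": 0,"az": -1,"hand": 0.4},{"dx": 0.64,"dy": 0.25,"dz": 0,"ax": 0,"ay": 0,"az": -1,"hand": 0.4},{"dx": 0.64,"dy": 0.25,"dz": 0,"ax": 0,"ay": 0,"az": -1,"hand": 0.4}]'

```text
time_s: 1.43
position: [0.3105, -0.4181, 0.2308]
tool_rot: [0.775, 0.632, 0.0, -0.0]
force: [0.5, -0.1, 0.1]
opening: 0.0513
finger_force: 0.0
```

Emit:
step_arm --commands '[{"dx": 0.41,"dy": 0.55,"dz": 0,"ax": 0,"ay": 0,"az": -1,"hand": 0.4},{"dx": 0.41,"dy": 0.55,"dz": 0,"ax": 0,"ay": 0,"az": -1,"hand": 0.4},{"dx": 0.41,"dy": 0.55,"dz": 0,"ax": 0,"ay": 0,"az": -1,"hand": 0.4},{"dx": 0.41,"dy": 0.55,"dz": 0,"ax": 0,"ay": 0,"az": -1,"hand": 0.4},{"dx": 0.41,"dy": 0.55,"dz": 0,"ax": 0,"ay": 0,"az": -1,"hand": 0.4},{"dx": 0.41,"dy": 0.55,"dz": 0,"ax": 0,"ay": 0,"az": -1,"hand": 0.4},{"dx": 0.41,"dy": 0.55,"dz": 0,"ax": 0,"ay": 0,"az": -1,"hand": 0.4},{"dx": 0.41,"dy": 0.55,"dz": 0,"ax": 0,"ay": 0,"az": -1,"hand": 0.4}]'

```text
time_s: 2.1
position: [0.3947, -0.35, 0.2307]
tool_rot: [0.57, 0.821, 0.0, -0.0]
force: [0.5, -0.4, 0.3]
opening: 0.0515
finger_force: 0.0
```

```bash
python3 -c "
from h import *
go(.584,-.16,.15,3.25,20)
print(bot.get_state()['joints'])"
```

```text
t 2.1 pos [ 0.3947 -0.35    0.2307] yaw 1.928 tiltz [-0.001  0.001 -1.   ] open 0.0515 F [ 0.5 -0.4  0.3] ff 0.0
rows 20 each: d [-0.154  0.653  0.202] az -0.947
[-8.45619199e-01  2.81219745e-01 -5.65166042e-02  1.23406587e+00
 -1.01591270e-06  3.68161478e-01]
```

Emit:
step_arm --commands '[{"dx": 0.1,"dy": 0.66,"dz": 0.2,"ax": 0,"ay": 0,"az": -1,"hand": 0.4},{"dx": 0.1,"dy": 0.66,"dz": 0.2,"ax": 0,"ay": 0,"az": -1,"hand": 0.4},{"dx": 0.1,"dy": 0.66,"dz": 0.2,"ax": 0,"ay": 0,"az": -1,"hand": 0.4},{"dx": 0.1,"dy": 0.66,"dz": 0.2,"ax": 0,"ay": 0,"az": -1,"hand": 0.4},{"dx": 0.1,"dy": 0.66,"dz": 0.2,"ax": 0,"ay": 0,"az": -1,"hand": 0.4},{"dx": 0.1,"dy": 0.66,"dz": 0.2,"ax": 0,"ay": 0,"az": -1,"hand": 0.4},{"dx": 0.1,"dy": 0.66,"dz": 0.2,"ax": 0,"ay": 0,"az": -1,"hand": 0.4},{"dx": 0.1,"dy": 0.66,"dz": 0.2,"ax": 0,"ay": 0,"az": -1,"hand": 0.4}]'

```text
time_s: 2.77
position: [0.4719, -0.2782, 0.1985]
tool_rot: [0.322, 0.947, 0.0, -0.0]
force: [0.4, 0.0, 1.2]
opening: 0.0511
finger_force: 0.0
```

Emit:
step_arm --commands '[{"dx": -0.26,"dy": 0.62,"dz": 0.2,"ax": 0,"ay": 0,"az": -1,"hand": 0.4},{"dx": -0.26,"dy": 0.62,"dz": 0.2,"ax": 0,"ay": 0,"az": -1,"hand": 0.4},{"dx": -0.26,"dy": 0.62,"dz": 0.2,"ax": 0,"ay": 0,"az": -1,"hand": 0.4},{"dx": -0.26,"dy": 0.62,"dz": 0.2,"ax": 0,"ay": 0,"az": -1,"hand": 0.4},{"dx": -0.26,"dy": 0.62,"dz": 0.2,"ax": 0,"ay": 0,"az": -1,"hand": 0.4},{"dx": -0.26,"dy": 0.62,"dz": 0.2,"ax": 0,"ay": 0,"az": -1,"hand": 0.4},{"dx": -0.26,"dy": 0.62,"dz": 0.2,"ax": 0,"ay": 0,"az": -1,"hand": 0.4},{"dx": -0.26,"dy": 0.62,"dz": 0.2,"ax": 0,"ay": 0,"az": -1,"hand": 0.4}]'

```text
time_s: 3.43
position: [0.5489, -0.2052, 0.1665]
tool_rot: [0.048, 0.999, 0.0, -0.001]
force: [0.2, 0.2, -0.2]
opening: 0.0509
finger_force: 0.0
```

```bash
python3 -c "
from h import *
go(.584,-.16,.08,3.25,6)"
```

```text
t 3.43 pos [ 0.5489 -0.2052  0.1665] yaw 3.045 tiltz [-0.001  0.    -1.   ] open 0.0509 F [ 0.2  0.2 -0.2] ff 0.0
rows 6 each: d [-0.296  0.375  0.72 ] az -0.49
```

Emit:
step_arm --commands '[{"dx": -0.3,"dy": 0.375,"dz": 0.72,"ax": 0,"ay": 0,"az": -0.49,"hand": 0.4},{"dx": -0.3,"dy": 0.375,"dz": 0.72,"ax": 0,"ay": 0,"az": -0.49,"hand": 0.4},{"dx": -0.3,"dy": 0.375,"dz": 0.72,"ax": 0,"ay": 0,"az": -0.49,"hand": 0.4},{"dx": -0.3,"dy": 0.375,"dz": 0.72,"ax": 0,"ay": 0,"az": -0.49,"hand": 0.4},{"dx": -0.3,"dy": 0.375,"dz": 0.72,"ax": 0,"ay": 0,"az": -0.49,"hand": 0.4},{"dx": -0.3,"dy": 0.375,"dz": 0.72,"ax": 0,"ay": 0,"az": -0.49,"hand": 0.4},{"dx": 0,"dy": 0,"dz": 0,"ax": 0,"ay": 0,"az": 0,"hand": 0.4}]'

```text
time_s: 4.02
position: [0.5835, -0.1592, 0.0773]
tool_rot: [-0.054, 0.999, 0.002, -0.003]
force: [-0.8, 0.0, -1.0]
opening: 0.0511
finger_force: 0.0
```

```bash
python3 -c "
from h import *
go(.584,-.16,.017,3.25,5)
s=grab('scene','pics/s1.png');f=cv2.imread('pics/s1.png')[90:230,180:360];cv2.imwrite('pics/s1c.png',cv2.resize(f,None,fx=4,fy=4,interpolation=cv2.INTER_CUBIC))"
```

```text
t 4.02 pos [ 0.5835 -0.1592  0.0773] yaw -3.034 tiltz [-0.006  0.003 -1.   ] open 0.0511 F [-0.8  0.  -1. ] ff 0.0
rows 5 each: d [-0.007 -0.011  0.603] az -0.003
```

View pics/s1c.png

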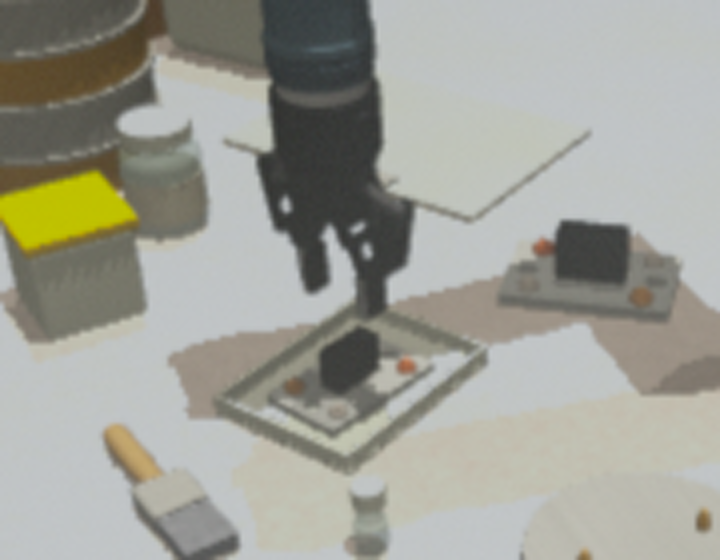

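The crop shows the fingers just above the grip, with the fingertips' midpoint near scene (265.7,165) and the grip's top at about (267.5,176). I'll check these against the projection.

```bash
python3 -c "
from h import *
for p in [(.5835,-.1592,.0773),(.584,-.16,.046),(.584,-.16,.004)]: print(pix('scene',p))
r=np.array([[np.cos(.11),-np.sin(.11)],[np.sin(.11),np.cos(.11)]])
for n in('scene','top'):
  print(n,[pix(n,(*(np.array([.584,-.16])+r@np.array(q)),.046)).round(1).tolist() for q in((.023,.01),(.023,-.01),(-.023,-.01),(-.023,.01))])
"
```

```text
[265.94719546 165.93860027]
[266.43641547 174.74161094]
[267.45936512 186.16687087]
scene [[263.1, 179.3], [258.5, 176.8], [269.6, 170.3], [274.3, 172.7]]
top [[369.2, 199.2], [374.8, 199.1], [375.4, 211.8], [369.8, 211.9]]
```

Emit:
step_arm --commands '[{"dx": -0.01,"dy": -0.01,"dz": 0.6,"ax": 0,"ay": 0,"az": 0,"hand": 0.4},{"dx": -0.01,"dy": -0.01,"dz": 0.6,"ax": 0,"ay": 0,"az": 0,"hand": 0.4},{"dx": -0.01,"dy": -0.01,"dz": 0.6,"ax": 0,"ay": 0,"az": 0,"hand": 0.4},{"dx": 0,"dy": 0,"dz": 0.6,"ax": 0,"ay": 0,"az": 0,"hand": 0.4},{"dx": 0,"dy": 0,"dz": 0.55,"ax": 0,"ay": 0,"az": 0,"hand": 0.4},{"dx": 0,"dy": 0,"dz": 0,"ax": 0,"ay": 0,"az": 0,"hand": 0.4}]' --force 60

```text
time_s: 4.57
position: [0.5844, -0.162, 0.0203]
tool_rot: [-0.052, 0.999, 0.0, -0.001]
force: [-0.5, -0.3, -1.0]
opening: 0.0515
finger_force: 0.0
```

Emit:
step_arm --commands '[{"dx": 0,"dy": 0,"dz": 0,"ax": 0,"ay": 0,"az": 0,"hand": 0.7},{"dx": 0,"dy": 0,"dz": 0,"ax": 0,"ay": 0,"az": 0,"hand": 0.8},{"dx": 0,"dy": 0,"dz": 0,"ax": 0,"ay": 0,"az": 0,"hand": 0.9},{"dx": 0,"dy": 0,"dz": 0,"ax": 0,"ay": 0,"az": 0,"hand": 1},{"dx": 0,"dy": 0,"dz": 0,"ax": 0,"ay": 0,"az": 0,"hand": 1},{"dx": 0,"dy": 0,"dz": 0,"ax": 0,"ay": 0,"az": 0,"hand": 1}]' --force 60

```text
time_s: 5.07
position: [0.587, -0.1624, 0.0232]
tool_rot: [-0.052, 0.999, -0.001, 0.001]
force: [-0.7, -0.2, 6.2]
opening: 0.019
finger_force: 60.7
```

Emit:
step_arm --commands '[{"dx": 0,"dy": 0,"dz": -0.3,"ax": 0,"ay": 0,"az": 0,"hand": 1},{"dx": 0,"dy": 0,"dz": -0.6,"ax": 0,"ay": 0,"az": 0,"hand": 1},{"dx": 0,"dy": 0,"dz": -1,"ax": 0,"ay": 0,"az": 0,"hand": 1},{"dx": 0,"dy": 0,"dz": -1,"ax": 0,"ay": 0,"az": 0,"hand": 1},{"dx": 0,"dy": 0,"dz": -1,"ax": 0,"ay": 0,"az": 0,"hand": 1},{"dx": 0,"dy": 0,"dz": -1,"ax": 0,"ay": 0,"az": 0,"hand": 1},{"dx": 0,"dy": 0,"dz": -1,"ax": 0,"ay": 0,"az": 0,"hand": 1},{"dx": 0,"dy": 0,"dz": -1,"ax": 0,"ay": 0,"az": 0,"hand": 1}]'

```text
time_s: 5.73
position: [0.5852, -0.1617, 0.1604]
tool_rot: [-0.052, 0.999, 0.0, -0.001]
force: [0.0, -1.2, -2.7]
opening: 0.0184
finger_force: 59.5
```

```bash
python3 -c "
from h import *
go(.602,.1604,.18,3.1416-.2995,24)
s=grab('scene','pics/s2.png');f=cv2.imread('pics/s2.png')[90:240,180:360];cv2.imwrite('pics/s2c.png',cv2.resize(f,None,fx=4,fy=4,interpolation=cv2.INTER_CUBIC))"
```

```text
t 5.73 pos [ 0.5852 -0.1617  0.1604] yaw -3.037 tiltz [-0.002  0.    -1.   ] open 0.0184 F [ 0.  -1.2 -2.7] ff 59.5
rows 24 each: d [ 0.03   0.671 -0.041] az 0.241
```

View pics/s2c.png

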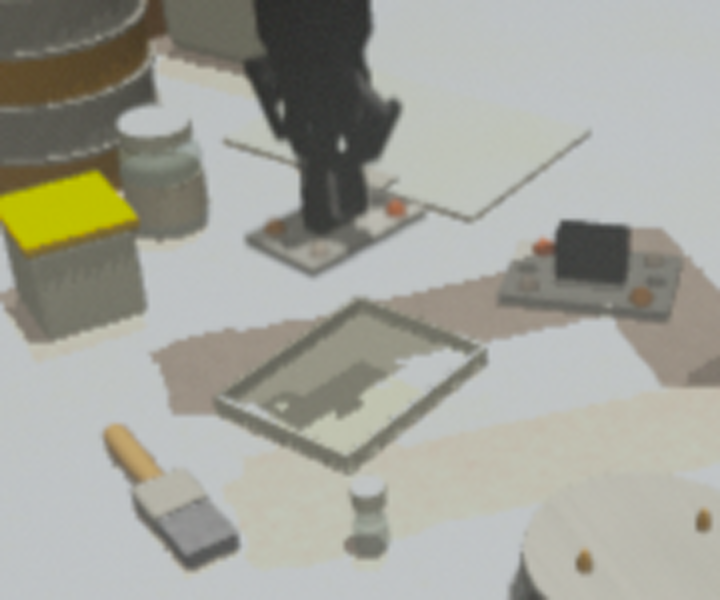

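The plate is held level. In the crop its top corners are near left (247,238), front (315,267) and right (425,208). I'll fit its offset in the hand from these.

```bash
python3 -c "
from h import *
from scipy.optimize import least_squares
o=np.array([(247,238),(315,267),(425,208)]); o=(o+.5)/4-.5+[180,90]
c=np.array([(.055,-.035),(.055,.035),(-.055,.035)])
def pr(v):
  a=v[2]; r=np.array([[np.cos(a),-np.sin(a)],[np.sin(a),np.cos(a)]])
  return np.array([pix('scene',(*(v[:2]+r@q),.149)) for q in c])
s=least_squares(lambda v:(pr(v)-o).ravel(),[.585,-.1617,.105]);print(s.x,s.fun.round(2))
# tool reference: predicted with tcp
print(pr([.5852,-.1617,.1046]).round(1),o)
"
```

```text
[ 0.58541193 -0.15748853  0.13508042] [-0.58 -0.44  0.24  0.57  0.34 -0.26]
[[239.9 147.8]
 [257.  156.3]
 [285.5 141.1]] [[241.375 149.125]
 [258.375 156.375]
 [285.875 141.625]]
```

Emit:
step_arm --commands '[{"dx": -0.06,"dy": 0.4,"dz": 0,"ax": 0,"ay": 0,"az": 0.24,"hand": 1},{"dx": -0.06,"dy": 0.67,"dz": 0,"ax": 0,"ay": 0,"az": 0.24,"hand": 1},{"dx": -0.06,"dy": 0.67,"dz": 0,"ax": 0,"ay": 0,"az": 0.24,"hand": 1},{"dx": -0.06,"dy": 0.67,"dz": 0,"ax": 0,"ay": 0,"az": 0.24,"hand": 1},{"dx": -0.06,"dy": 0.67,"dz": 0,"ax": 0,"ay": 0,"az": 0.24,"hand": 1},{"dx": -0.06,"dy": 0.67,"dz": 0,"ax": 0,"ay": 0,"az": 0.24,"hand": 1},{"dx": -0.06,"dy": 0.67,"dz": 0,"ax": 0,"ay": 0,"az": 0.24,"hand": 1},{"dx": -0.06,"dy": 0.67,"dz": 0,"ax": 0,"ay": 0,"az": 0.24,"hand": 1}]'

```text
time_s: 6.45
position: [0.5904, -0.0591, 0.1587]
tool_rot: [0.015, 1.0, 0.0, -0.001]
force: [-0.0, 0.6, -2.6]
opening: 0.0187
finger_force: 59.6
```

Emit:
step_arm --commands '[{"dx": 0.03,"dy": 0.67,"dz": 0,"ax": 0,"ay": 0,"az": 0.24,"hand": 1},{"dx": 0.03,"dy": 0.67,"dz": 0,"ax": 0,"ay": 0,"az": 0.24,"hand": 1},{"dx": 0.03,"dy": 0.67,"dz": 0,"ax": 0,"ay": 0,"az": 0.24,"hand": 1},{"dx": 0.03,"dy": 0.67,"dz": 0,"ax": 0,"ay": 0,"az": 0.24,"hand": 1},{"dx": 0.03,"dy": 0.67,"dz": 0,"ax": 0,"ay": 0,"az": 0.24,"hand": 1},{"dx": 0.03,"dy": 0.67,"dz": 0,"ax": 0,"ay": 0,"az": 0.24,"hand": 1},{"dx": 0.03,"dy": 0.67,"dz": 0,"ax": 0,"ay": 0,"az": 0.24,"hand": 1},{"dx": 0.03,"dy": 0.67,"dz": 0,"ax": 0,"ay": 0,"az": 0.24,"hand": 1}]'

```text
time_s: 7.12
position: [0.595, 0.0479, 0.1587]
tool_rot: [0.082, 0.997, -0.0, -0.001]
force: [0.3, -0.0, -2.5]
opening: 0.0187
finger_force: 59.6
```

Emit:
step_arm --commands '[{"dx": 0.12,"dy": 0.66,"dz": 0,"ax": 0,"ay": 0,"az": 0.24,"hand": 1},{"dx": 0.12,"dy": 0.66,"dz": 0,"ax": 0,"ay": 0,"az": 0.24,"hand": 1},{"dx": 0.12,"dy": 0.66,"dz": 0,"ax": 0,"ay": 0,"az": 0.24,"hand": 1},{"dx": 0.12,"dy": 0.66,"dz": 0,"ax": 0,"ay": 0,"az": 0.24,"hand": 1},{"dx": 0.12,"dy": 0.66,"dz": 0,"ax": 0,"ay": 0,"az": 0.24,"hand": 1},{"dx": 0.12,"dy": 0.66,"dz": 0,"ax": 0,"ay": 0,"az": 0.24,"hand": 1},{"dx": 0.12,"dy": 0.4,"dz": 0,"ax": 0,"ay": 0,"az": 0.24,"hand": 1},{"dx": 0,"dy": 0,"dz": 0,"ax": 0,"ay": 0,"az": 0,"hand": 1}]'

```text
time_s: 7.78
position: [0.5967, 0.1376, 0.1587]
tool_rot: [0.139, 0.99, 0.0, -0.001]
force: [0.4, -1.0, -2.7]
opening: 0.0192
finger_force: 59.6
```

```bash
python3 -c "
from h import *
go(.602,.1604,.1,3.1416-.2995,5)"
```

```text
t 7.78 pos [0.5967 0.1376 0.1587] yaw 2.863 tiltz [-0.002  0.    -1.   ] open 0.0192 F [ 0.4 -1.  -2.7] ff 59.6
rows 5 each: d [0.013 0.233 0.587] az 0.06
```

Emit:
step_arm --commands '[{"dx": 0.01,"dy": 0.24,"dz": 0.54,"ax": 0,"ay": 0,"az": 0.06,"hand": 1},{"dx": 0.01,"dy": 0.24,"dz": 0.54,"ax": 0,"ay": 0,"az": 0.06,"hand": 1},{"dx": 0.01,"dy": 0.24,"dz": 0.54,"ax": 0,"ay": 0,"az": 0.06,"hand": 1},{"dx": 0.01,"dy": 0.24,"dz": 0.54,"ax": 0,"ay": 0,"az": 0.06,"hand": 1},{"dx": 0.02,"dy": 0.24,"dz": 0.54,"ax": 0,"ay": 0,"az": 0.06,"hand": 1},{"dx": 0,"dy": 0,"dz": 0,"ax": 0,"ay": 0,"az": 0,"hand": 1}]'

```text
time_s: 8.28
position: [0.6012, 0.1598, 0.1021]
tool_rot: [0.15, 0.989, -0.001, -0.003]
force: [-0.5, -0.2, -3.9]
opening: 0.0191
finger_force: 59.5
```

```bash
python3 -c "
from h import *
go(.602,.1604,.08,3.1416-.2995,5)
a=grab('scene','pics/s3.png');b=grab('top','pics/t3.png')
A=cv2.imread('pics/s3.png')[180:270,290:410];B=cv2.imread('pics/t3.png')[165:245,250:316]
r=lambda i:cv2.resize(i,None,fx=6,fy=6,interpolation=cv2.INTER_CUBIC)
A=cv2.resize(A,None,fx=3.3,fy=3.3,interpolation=cv2.INTER_CUBIC);B=r(B);o=np.zeros((480,800,3),np.uint8);o[:A.shape[0],:A.shape[1]]=A;o[:,400:796]=B;cv2.imwrite('pics/c3.png',o)"
```

```text
t 8.28 pos [0.6012 0.1598 0.1021] yaw 2.841 tiltz [-0.005 -0.    -1.   ] open 0.0191 F [-0.5 -0.2 -3.9] ff 59.5
rows 5 each: d [-0.007  0.008  0.221] az -0.004
```

View pics/c3.png

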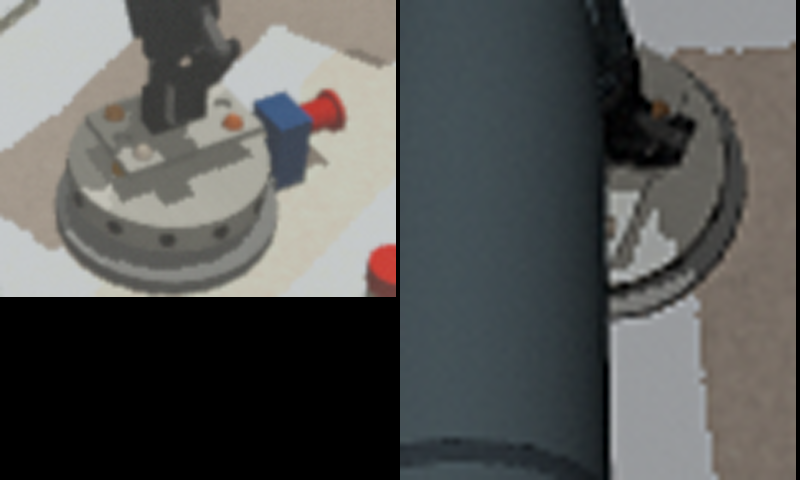

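The scene half shows the plate hovering over the disc. One brass pin is still visible at its edge, at crop (115,167). The top half is occluded by the arm. I'll overlay where the plate's outline and holes should be if it is centred over the pins as this camera sees them.

```bash
python3 -c "
from h import *
f=cv2.imread('pics/s3.png')[195:245,305:385];k=10
o=cv2.resize(f,None,fx=k,fy=k,interpolation=cv2.INTER_CUBIC)
a=-.2995;r=np.array([[np.cos(a),-np.sin(a)],[np.sin(a),np.cos(a)]]);c=np.array([.6036,.1622])
P=lambda q,z:((pix('scene',(*(c+r@np.array(q)),z))-[305,195]+.5)*k-.5).astype(int)
for z,col in((.091,(0,255,0)),(.083,(255,255,0))):
  cv2.polylines(o,[np.array([P(q,z) for q in((.055,-.035),(.055,.035),(-.055,.035),(-.055,-.035))])],True,col,1)
for x in(.042,-.042):
  t=np.linspace(0,6.3,30);cv2.polylines(o,[np.array([P((x+.0065*np.cos(i),.0065*np.sin(i)),.091) for i in t])],True,(0,255,0),1)
cv2.imwrite('pics/c4.png',o)"
```

```text
(no output)
```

View pics/c4.png

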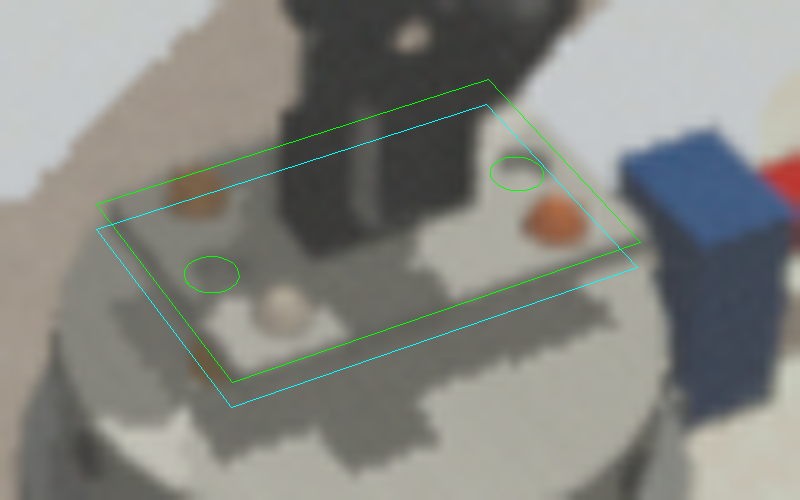

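The outline agrees within about 0.5 px, meaning the plate sits roughly 1–2 mm short in world x. That is well inside the pins' taper. I nudge about 1 mm and lower gently.

Emit:
step_arm --commands '[{"dx": -0.05,"dy": 0.02,"dz": 0.15,"ax": 0,"ay": 0,"az": 0,"hand": 1},{"dx": 0,"dy": 0,"dz": 0.15,"ax": 0,"ay": 0,"az": 0,"hand": 1},{"dx": 0,"dy": 0,"dz": 0.15,"ax": 0,"ay": 0,"az": 0,"hand": 1},{"dx": 0,"dy": 0,"dz": 0.15,"ax": 0,"ay": 0,"az": 0,"hand": 1},{"dx": 0,"dy": 0,"dz": 0,"ax": 0,"ay": 0,"az": 0,"hand": 1},{"dx": 0,"dy": 0,"dz": 0,"ax": 0,"ay": 0,"az": 0,"hand": 1}]'

```text
time_s: 8.88
position: [0.6041, 0.1593, 0.0937]
tool_rot: [0.15, 0.989, -0.0, -0.0]
force: [-0.3, 0.6, -2.4]
opening: 0.0187
finger_force: 59.5
```

```bash
python3 -c "
from h import *
go(.602,.1604,.079,3.1416-.2995,5);print(bot.get_state()['torque'].round(2))"
```

```text
t 8.88 pos [0.6041 0.1593 0.0937] yaw 2.84 tiltz [-0. -0. -1.] open 0.0187 F [-0.3  0.6 -2.4] ff 59.5
rows 5 each: d [0.023 0.004 0.147] az -0.006
[ 0.04 -0.06 -0.05]
```

Emit:
step_arm --commands '[{"dx": 0.08,"dy": 0.01,"dz": 0,"ax": 0,"ay": 0,"az": 0,"hand": 1},{"dx": 0,"dy": 0,"dz": 0.12,"ax": 0,"ay": 0,"az": 0,"hand": 1},{"dx": 0,"dy": 0,"dz": 0.12,"ax": 0,"ay": 0,"az": 0,"hand": 1},{"dx": 0,"dy": 0,"dz": 0.12,"ax": 0,"ay": 0,"az": 0,"hand": 1},{"dx": 0,"dy": 0,"dz": 0.1,"ax": 0,"ay": 0,"az": 0,"hand": 1},{"dx": 0,"dy": 0,"dz": 0,"ax": 0,"ay": 0,"az": 0,"hand": 1},{"dx": 0,"dy": 0,"dz": 0,"ax": 0,"ay": 0,"az": 0,"hand": 1}]'

```text
time_s: 9.47
position: [0.6036, 0.1603, 0.0846]
tool_rot: [0.15, 0.989, 0.0, 0.001]
force: [2.4, 1.6, -3.5]
opening: 0.0188
finger_force: 59.5
```

```bash
python3 -c "
from h import *
go(.602,.1604,.079,3.1416-.2995,5);print(bot.get_state()['torque'].round(2))"
```

```text
t 9.47 pos [0.6036 0.1603 0.0846] yaw 2.84 tiltz [ 0.001  0.    -1.   ] open 0.0188 F [ 2.4  1.6 -3.5] ff 59.5
rows 5 each: d [ 0.016 -0.004  0.056] az -0.005
[ 0.22 -0.6   0.06]
```

Emit:
step_arm --commands '[{"dx": -0.03,"dy": 0.03,"dz": 0,"ax": 0,"ay": 0,"az": 0,"hand": 1},{"dx": 0,"dy": 0,"dz": 0.08,"ax": 0,"ay": 0,"az": 0,"hand": 1},{"dx": 0,"dy": 0,"dz": 0.08,"ax": 0,"ay": 0,"az": 0,"hand": 1},{"dx": 0,"dy": 0,"dz": 0.08,"ax": 0,"ay": 0,"az": 0,"hand": 1},{"dx": 0,"dy": 0,"dz": 0,"ax": 0,"ay": 0,"az": 0,"hand": 1},{"dx": 0,"dy": 0,"dz": 0,"ax": 0,"ay": 0,"az": 0,"hand": 1}]'

```text
time_s: 9.97
position: [0.6038, 0.1605, 0.0797]
tool_rot: [0.15, 0.989, -0.0, 0.0]
force: [2.8, 1.1, -4.0]
opening: 0.0186
finger_force: 59.6
```

```bash
python3 -c "
from h import *
go(.602,.1604,.079,3.1416-.2995,5);print(bot.get_state()['torque'].round(2))"
```

```text
t 9.97 pos [0.6038 0.1605 0.0797] yaw 2.84 tiltz [ 0. -0. -1.] open 0.0186 F [ 2.8  1.1 -4. ] ff 59.6
rows 5 each: d [ 0.017 -0.006  0.007] az -0.005
[ 0.11 -0.52  0.04]
```

Emit:
step_arm --commands '[{"dx": -0.03,"dy": 0.01,"dz": 0.05,"ax": 0,"ay": 0,"az": 0,"hand": 1},{"dx": 0,"dy": 0,"dz": 0.05,"ax": 0,"ay": 0,"az": 0,"hand": 1},{"dx": 0,"dy": 0,"dz": 0,"ax": 0,"ay": 0,"az": 0,"hand": 1},{"dx": 0,"dy": 0,"dz": 0,"ax": 0,"ay": 0,"az": 0,"hand": 1},{"dx": 0,"dy": 0,"dz": 0,"ax": 0,"ay": 0,"az": 0,"hand": 1}]'

```text
time_s: 10.38
position: [0.604, 0.1605, 0.0792]
tool_rot: [0.15, 0.989, -0.0, 0.0]
force: [-1.7, 0.1, 6.3]
opening: 0.0189
finger_force: 60.8
```

It touches the disc at exactly the predicted height (0.0792 m), with a slight upward push. Releasing.

Emit:
step_arm --commands '[{"dx": 0,"dy": 0,"dz": 0,"ax": 0,"ay": 0,"az": 0,"hand": 0.7},{"dx": 0,"dy": 0,"dz": 0,"ax": 0,"ay": 0,"az": 0,"hand": 0.5},{"dx": 0,"dy": 0,"dz": 0,"ax": 0,"ay": 0,"az": 0,"hand": 0.4},{"dx": 0,"dy": 0,"dz": 0,"ax": 0,"ay": 0,"az": 0,"hand": 0.4},{"dx": 0,"dy": 0,"dz": 0,"ax": 0,"ay": 0,"az": 0,"hand": 0.4},{"dx": 0,"dy": 0,"dz": 0,"ax": 0,"ay": 0,"az": 0,"hand": 0.4}]'

```text
time_s: 10.88
position: [0.6041, 0.1605, 0.0777]
tool_rot: [0.15, 0.989, -0.0, -0.0]
force: [0.4, 0.0, -0.5]
opening: 0.0515
finger_force: 0.0
```

Emit:
step_arm --commands '[{"dx": 0,"dy": 0,"dz": -0.3,"ax": 0,"ay": 0,"az": 0,"hand": 0.4},{"dx": 0,"dy": 0,"dz": -0.6,"ax": 0,"ay": 0,"az": 0,"hand": 0.4},{"dx": 0,"dy": 0,"dz": -1,"ax": 0,"ay": 0,"az": 0,"hand": 0.4},{"dx": 0,"dy": 0,"dz": -1,"ax": 0,"ay": 0,"az": 0,"hand": 0.4},{"dx": 0,"dy": 0,"dz": -1,"ax": 0,"ay": 0,"az": 0,"hand": 0.4},{"dx": 0,"dy": 0,"dz": -0.5,"ax": 0,"ay": 0,"az": 0,"hand": 0.4},{"dx": 0,"dy": 0,"dz": 0,"ax": 0,"ay": 0,"az": 0,"hand": 0.4}]'

```text
time_s: 11.47
position: [0.6062, 0.1609, 0.1691]
tool_rot: [0.15, 0.989, 0.001, 0.003]
force: [0.1, 0.4, 0.4]
opening: 0.0513
finger_force: 0.0
```

```bash
python3 -c "
from h import *
y=-.2995;e=np.array([np.cos(y),np.sin(y)]);k=np.array([.602,.1604])-.132*e;print(k)
go(*k,.15,3.1416+y,10)
a=grab('scene','pics/s5.png')
o=cv2.resize(cv2.imread('pics/s5.png')[180:270,295:415],None,fx=6.5,fy=6.5,interpolation=cv2.INTER_CUBIC);cv2.imwrite('pics/c5.png',o)"
```

```text
[0.47587609 0.19934561]
t 11.47 pos [0.6062 0.1609 0.1691] yaw 2.84 tiltz [ 0.006  0.001 -1.   ] open 0.0513 F [0.1 0.4 0.4] ff 0.0
rows 10 each: d [ 0.68  -0.009  0.092] az -0.003
```

View pics/c5.png

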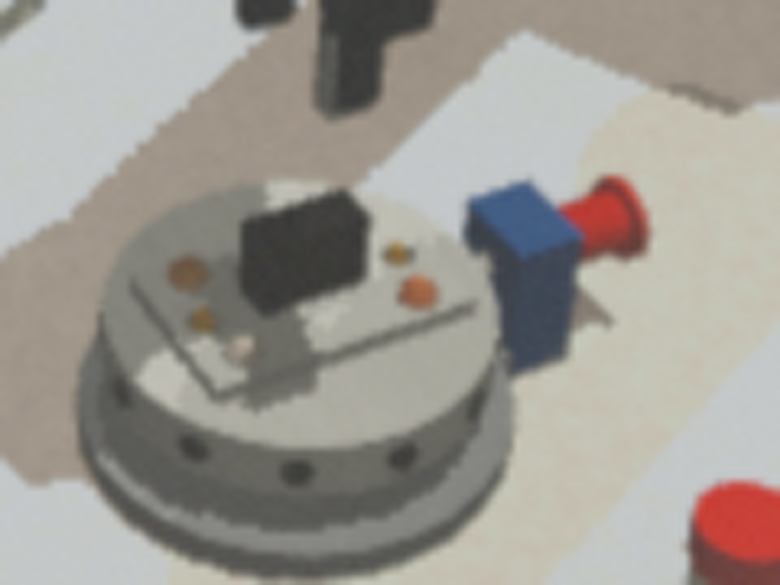

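The plate is flush on the disc, and the pins show through both holes at crop (203,320) and (398,253). The knob is in. Now I move over the knob.

Emit:
step_arm --commands '[{"dx": 0.5,"dy": 0,"dz": 0,"ax": 0,"ay": 0,"az": 0,"hand": 0.3},{"dx": 0.9,"dy": -0.01,"dz": 0,"ax": 0,"ay": 0,"az": 0,"hand": 0.3},{"dx": 0.9,"dy": -0.01,"dz": 0,"ax": 0,"ay": 0,"az": 0,"hand": 0.3},{"dx": 0.9,"dy": -0.01,"dz": 0,"ax": 0,"ay": 0,"az": 0,"hand": 0.3},{"dx": 0.9,"dy": -0.01,"dz": 0,"ax": 0,"ay": 0,"az": 0,"hand": 0.3},{"dx": 0.9,"dy": -0.01,"dz": 0,"ax": 0,"ay": 0,"az": 0,"hand": 0.3},{"dx": 0.9,"dy": -0.01,"dz": 0,"ax": 0,"ay": 0,"az": 0,"hand": 0.3},{"dx": 0.8,"dy": 0,"dz": 0,"ax": 0,"ay": 0,"az": 0,"hand": 0.3}]'

```text
time_s: 12.18
position: [0.4736, 0.199, 0.1641]
tool_rot: [0.15, 0.989, -0.001, -0.002]
force: [0.2, 0.2, 0.2]
opening: 0.0602
finger_force: 0.0
```

Emit:
step_arm --commands '[{"dx": 0.1,"dy": 0,"dz": 0.5,"ax": 0,"ay": 0,"az": 0,"hand": 0.3},{"dx": 0,"dy": 0,"dz": 0.8,"ax": 0,"ay": 0,"az": 0,"hand": 0.3},{"dx": 0,"dy": 0,"dz": 0.8,"ax": 0,"ay": 0,"az": 0,"hand": 0.3},{"dx": 0,"dy": 0,"dz": 0.8,"ax": 0,"ay": 0,"az": 0,"hand": 0.3},{"dx": 0,"dy": 0,"dz": 0,"ax": 0,"ay": 0,"az": 0,"hand": 0.3},{"dx": 0,"dy": 0,"dz": 0,"ax": 0,"ay": 0,"az": 0,"hand": 0.3}]'

```text
time_s: 12.68
position: [0.4721, 0.1992, 0.1061]
tool_rot: [0.15, 0.989, -0.001, -0.002]
force: [-1.4, 0.4, -0.3]
opening: 0.0596
finger_force: 0.0
```

```bash
python3 -c "
from h import *
go(.4754,.1996,.026,3.1416-.2995,5)"
```

```text
t 12.68 pos [0.4721 0.1992 0.1061] yaw 2.84 tiltz [-0.004 -0.001 -1.   ] open 0.0596 F [-1.4  0.4 -0.3] ff 0.0
rows 5 each: d [-0.033  0.016  0.801] az -0.005
```

Emit:
step_arm --commands '[{"dx": -0.16,"dy": 0.04,"dz": 0.3,"ax": 0,"ay": 0,"az": 0,"hand": 0.3},{"dx": 0,"dy": 0,"dz": 0.5,"ax": 0,"ay": 0,"az": 0,"hand": 0.3},{"dx": 0,"dy": 0,"dz": 0.5,"ax": 0,"ay": 0,"az": 0,"hand": 0.3},{"dx": 0,"dy": 0,"dz": 0,"ax": 0,"ay": 0,"az": 0,"hand": 0.3},{"dx": 0,"dy": 0,"dz": 0,"ax": 0,"ay": 0,"az": 0,"hand": 0.3}]'

```text
time_s: 13.1
position: [0.4765, 0.1993, 0.081]
tool_rot: [0.15, 0.989, -0.0, -0.001]
force: [0.1, -0.6, -0.3]
opening: 0.0597
finger_force: 0.0
```

```bash
python3 -c "
from h import *
go(.4754,.1996,.026,3.1416-.2995,5)
a=grab('scene','pics/s6.png')
o=cv2.resize(cv2.imread('pics/s6.png')[170:240,340:420],None,fx=8,fy=8,interpolation=cv2.INTER_CUBIC);cv2.imwrite('pics/c6.png',o)"
```

```text
t 13.1 pos [0.4765 0.1993 0.081 ] yaw 2.84 tiltz [-0.002 -0.001 -1.   ] open 0.0597 F [ 0.1 -0.6 -0.3] ff 0.0
rows 5 each: d [0.011 0.001 0.55 ] az -0.006
```

View pics/c6.png

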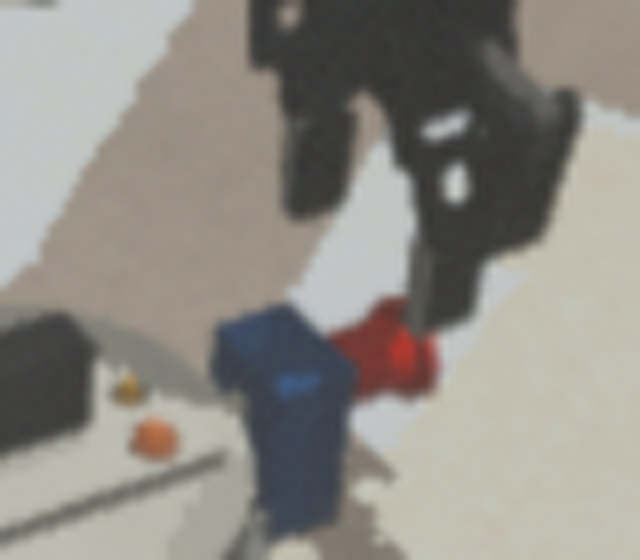

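The open fingers straddle the red knob, at crop (385,350), and clear the blue housing. Descending.

Emit:
step_arm --commands '[{"dx": 0.05,"dy": 0,"dz": 0.4,"ax": 0,"ay": 0,"az": 0,"hand": 0.3},{"dx": 0,"dy": 0,"dz": 0.5,"ax": 0,"ay": 0,"az": 0,"hand": 0.3},{"dx": 0,"dy": 0,"dz": 0.5,"ax": 0,"ay": 0,"az": 0,"hand": 0.3},{"dx": 0,"dy": 0,"dz": 0.5,"ax": 0,"ay": 0,"az": 0,"hand": 0.3},{"dx": 0,"dy": 0,"dz": 0.5,"ax": 0,"ay": 0,"az": 0,"hand": 0.3},{"dx": 0,"dy": 0,"dz": 0.3,"ax": 0,"ay": 0,"az": 0,"hand": 0.3},{"dx": 0,"dy": 0,"dz": 0,"ax": 0,"ay": 0,"az": 0,"hand": 0.3},{"dx": 0,"dy": 0,"dz": 0,"ax": 0,"ay": 0,"az": 0,"hand": 0.3}]'

```text
time_s: 13.82
position: [0.4759, 0.1997, 0.0273]
tool_rot: [0.15, 0.989, -0.0, -0.001]
force: [-0.0, 0.6, -0.5]
opening: 0.0599
finger_force: 0.0
```

```bash
python3 -c "
from h import *
go(.4754,.1996,.026,3.1416-.2995,5)"
```

```text
t 13.82 pos [0.4759 0.1997 0.0273] yaw 2.84 tiltz [-0.001 -0.    -1.   ] open 0.0599 F [-0.   0.6 -0.5] ff 0.0
rows 5 each: d [ 0.004 -0.002  0.013] az -0.005
```

Emit:
step_arm --commands '[{"dx": 0,"dy": 0,"dz": 0,"ax": 0,"ay": 0,"az": 0,"hand": 0.6},{"dx": 0,"dy": 0,"dz": 0,"ax": 0,"ay": 0,"az": 0,"hand": 0.7},{"dx": 0,"dy": 0,"dz": 0,"ax": 0,"ay": 0,"az": 0,"hand": 0.8},{"dx": 0,"dy": 0,"dz": 0,"ax": 0,"ay": 0,"az": 0,"hand": 1},{"dx": 0,"dy": 0,"dz": 0,"ax": 0,"ay": 0,"az": 0,"hand": 1},{"dx": 0,"dy": 0,"dz": 0,"ax": 0,"ay": 0,"az": 0,"hand": 1}]' --force 80

```text
time_s: 14.32
position: [0.477, 0.1998, 0.0287]
tool_rot: [0.15, 0.989, 0.0, 0.001]
force: [-1.3, -1.2, 5.0]
opening: 0.024
finger_force: 78.2
```

```bash
python3 -c "
from h import *
go(.4754,.1996,.026,3.1416-.2995,5)"
```

```text
t 14.32 pos [0.477  0.1998 0.0287] yaw 2.84 tiltz [ 0.001 -0.    -1.   ] open 0.024 F [-1.3 -1.2  5. ] ff 78.2
rows 5 each: d [ 0.015 -0.006  0.027] az -0.005
```

The hand grips the 26 mm part: the opening reads 24 mm, and the grip block also read about 1 mm under its size. Now I pull along tool +x.

Emit:
step_arm --commands '[{"dx": 0.15,"dy": 0,"dz": 0,"ax": 0,"ay": 0,"az": 0,"hand": 1},{"dx": 0.15,"dy": 0,"dz": 0,"ax": 0,"ay": 0,"az": 0,"hand": 1},{"dx": 0.15,"dy": 0,"dz": 0,"ax": 0,"ay": 0,"az": 0,"hand": 1},{"dx": 0.15,"dy": 0,"dz": 0,"ax": 0,"ay": 0,"az": 0,"hand": 1},{"dx": 0.15,"dy": 0,"dz": 0,"ax": 0,"ay": 0,"az": 0,"hand": 1},{"dx": 0.15,"dy": 0,"dz": 0,"ax": 0,"ay": 0,"az": 0,"hand": 1},{"dx": 0,"dy": 0,"dz": 0,"ax": 0,"ay": 0,"az": 0,"hand": 1},{"dx": 0,"dy": 0,"dz": 0,"ax": 0,"ay": 0,"az": 0,"hand": 1}]'

```text
time_s: 14.98
position: [0.4634, 0.2039, 0.0288]
tool_rot: [0.151, 0.989, -0.001, 0.004]
force: [7.8, -5.5, -2.7]
opening: 0.024
finger_force: 78.6
```

```bash
cat >> h.py <<'E'
def pull(x=.477,y=.1998):
    s=bot.get_state(); e=np.array([-.9555,.295]); print('pulled mm',((s['position'][:2]-[x,y])@e*1e3).round(1),'F along',(s['force'][:2]@e).round(1),s['force'].round(1),'ff',s['finger_force'],'open',s['opening'])
E
python3 -c "
from h import *
pull()"
```

```text
pulled mm 14.2 F along -9.1 [ 7.8 -5.5 -2.7] ff 78.56518507003784 open 0.024026086358300117
```

Emit:
step_arm --commands '[{"dx": 0.12,"dy": 0,"dz": 0,"ax": 0,"ay": 0,"az": 0,"hand": 1},{"dx": 0.12,"dy": 0,"dz": 0,"ax": 0,"ay": 0,"az": 0,"hand": 1},{"dx": 0.12,"dy": 0,"dz": 0,"ax": 0,"ay": 0,"az": 0,"hand": 1},{"dx": 0,"dy": 0,"dz": 0,"ax": 0,"ay": 0,"az": 0,"hand": 1},{"dx": 0,"dy": 0,"dz": 0,"ax": 0,"ay": 0,"az": 0,"hand": 1},{"dx": 0,"dy": 0,"dz": 0,"ax": 0,"ay": 0,"az": 0,"hand": 1}]'

```text
time_s: 15.48
position: [0.4578, 0.2056, 0.0288]
tool_rot: [0.151, 0.989, -0.002, 0.005]
force: [10.4, -7.5, -6.1]
opening: 0.0238
finger_force: 79.4
```

```bash
python3 -c "
from h import *
pull()"
```

```text
pulled mm 20.0 F along -12.2 [10.4 -7.5 -6.1] ff 79.39751386642456 open 0.023824380119250883
```

Force is 12.2 N at 20.0 mm, which is the spring's end value. I add a small extra pull to confirm the stop.

Emit:
step_arm --commands '[{"dx": 0.1,"dy": 0,"dz": 0,"ax": 0,"ay": 0,"az": 0,"hand": 1},{"dx": 0.1,"dy": 0,"dz": 0,"ax": 0,"ay": 0,"az": 0,"hand": 1},{"dx": 0,"dy": 0,"dz": 0,"ax": 0,"ay": 0,"az": 0,"hand": 1},{"dx": 0,"dy": 0,"dz": 0,"ax": 0,"ay": 0,"az": 0,"hand": 1},{"dx": 0,"dy": 0,"dz": 0,"ax": 0,"ay": 0,"az": 0,"hand": 1},{"dx": 0,"dy": 0,"dz": 0,"ax": 0,"ay": 0,"az": 0,"hand": 1},{"dx": 0,"dy": 0,"dz": 0,"ax": 0,"ay": 0,"az": 0,"hand": 1},{"dx": 0,"dy": 0,"dz": 0,"ax": 0,"ay": 0,"az": 0,"hand": 1}]'

```text
time_s: 16.15
position: [0.4579, 0.2056, 0.029]
tool_rot: [0.152, 0.988, -0.003, 0.009]
force: [20.9, -12.2, -15.4]
opening: 0.0236
finger_force: 79.7
```

```bash
python3 -c "
from h import *
pull()
a=grab('scene','pics/s7.png')
o=cv2.resize(cv2.imread('pics/s7.png')[170:260,300:420],None,fx=6.5,fy=6.5,interpolation=cv2.INTER_CUBIC);cv2.imwrite('pics/c7.png',o)"
```

```text
pulled mm 19.9 F along -23.6 [ 20.9 -12.2 -15.4] ff 79.70065355300903 open 0.02360786677037067
```

View pics/c7.png

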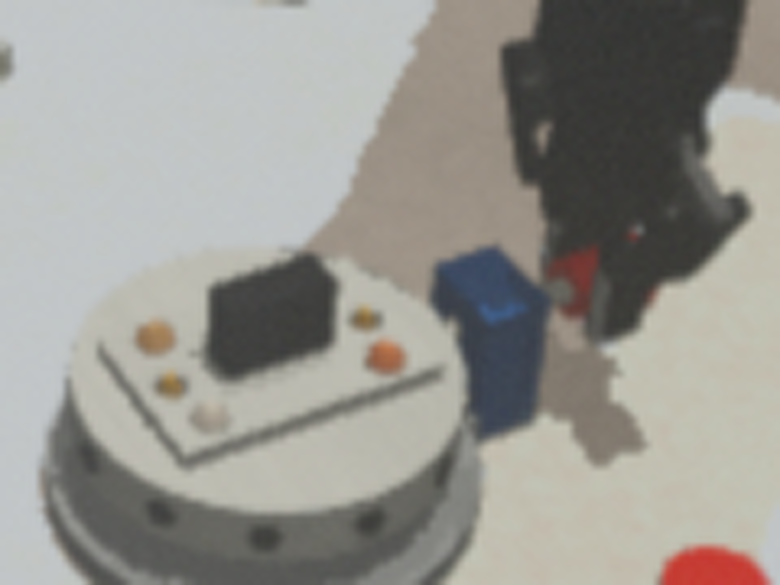

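The position stays at 19.9 mm while the force rises to 23.6 N, so the plunger is at its stop. The plate lies flush, with pins showing at crop (172,384) and (366,318), and the knob is clear of the housing at (575,285). Handing in.

```bash
python3 -c "
from rig import bot
print(bot.sign_off())"
```

```text
the job is handed in; nothing more can be done
None
```

The plate sits flush on both pins and is released, the plunger is held at its 20 mm stop by the red knob, and the job is handed in after about 16 s of robot time; no verdict was returned.

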